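Shut down the hot-wire foam cutter and tray the last part

ROBOT

A 7-joint arm with a two-finger parallel gripper is mounted at the origin on the work surface. World frame = base frame: x ahead of the robot, y to its left, z up, the work surface at z = 0. Lengths are in mm, angles in degrees, forces in N, time in s.
With the tool pointing down it reaches from about 425 to 925 mm from the base axis. Payload 6.8 kg.
Tool frame: the origin (TCP) lies on the mounting face of the last link; the fingertips stand 182 mm ahead of it and the grasp point (between the pads) lies 163 mm ahead of it; z points along the fingers, y is the line along which they close (so a half turn about z gives the same grasp; the last joint's range is limited). The gripper opens to 88 mm and grips with 3 to 60 N. Pads are 20 mm wide; open, the fingers measure 115 mm over their backs; the gripper's body (75 mm by 178 mm) begins 61 mm behind the grasp point.
Start: joints at [67.431, 27.33, 1.283, 89.118, -0.659, 63.558, -4.761], TCP at [190.305, -647.632, 404.664] pointing down, gripper open.
Joint ranges: [-169.35, 169.35], [-19.33, 120.38], [-80.79, 83.38], [13.8, 139.57], [-78.32, 258.32], [9.67, 109.79], [-169.56, 169.56]. Speed limits (degrees/s): [136.94, 136.94, 180, 180, 180, 180, 180].

INTERFACE

Orientations are given as [roll, pitch, yaw] about the fixed x, y, z axes, in that order (R = Rz(yaw) Ry(pitch) Rx(roll)).
In Python, from bench import robot gives the robot as it stands.
- The arm moves only by the tool step_arm, never from a script. Its argument "increments" is a list of rows, each an object of numbers: "grip": the closure, from 0 (fully open) to 1 (shut); "x", "y", "z": the shift along the tool's x, y, z in mm; "wx", "wy", "wz": the turn, a rotation vector about the tool's x, y, z in degrees. In form: [{"grip": .., "x": .., "y": .., "z": .., "wx": .., "wy": .., "wz": ..}, ...]. A call has 1 to 5 rows; each row shifts and turns the commanded pose from where the row before left it, along the tool's axes as they then stand; what a row does not reach is not made up. A row lasts 1/12 s, in which the tool goes at most 41.7 mm and 7.16 degrees, less where a joint would pass 70% of its speed; a pose out of reach is approached as far as the arm can. A call with a gripper value outside its range is refused whole. The fingers move at their own pace and stop on an object; "newtons" is the grip in N (left out, the last holds). Time passes only in rows, so rows that do not move let the fingers close. It gives the time, the measured TCP pose, the force, the opening and the grip force at its end, in the units of the state.
- robot.observe(): the state, without advancing time (a new reading comes with each control period).
- robot.camera(name): name is "side" or "top" or "wrist"; returns (picture, depth): 480x640x3 uint8, red, green, blue; 480x640 float32, mm along the optical axis (not along the pixel's ray), 0 where there is no reading.
- robot.calibration(name): a dict with "fx", "fy", "cx", "cy" (pixels), "extrinsics" (4x4, takes a point from world to camera coordinates); the wrist camera has in their place "mount" (4x4, takes a point from camera to tool coordinates, whose origin is the TCP and whose axes are the flange's). Camera axes: x right, y up, looking along -z (the intrinsics and any distortion apply to the point x, -y, -z); pixel columns grow to the right and rows downward; lengths in mm; the calibration is good to about 2 mm. A picture is of the moment at which its call begins: read the wrist's pose just before it. calibration takes no time and is no camera call.
- robot.hand_in(): hands the job in; it is judged then, once.
The state is a dict: "time_s": time; "q": joint angles; "dq": joint speeds; "joint_torque": joint torques, N m; "ee_pos": TCP position; "eef_rot": TCP orientation; "contact_force": force on the tool from outside, world axes, zero at the start; "ft_torque": the same for the moment, N m; "grip_width": finger opening in mm; "grasp_force": force on a finger pad.
Only numpy, scipy, OpenCV 4.12 (cv2) and the standard library are available. Lean on these libraries where they do the work, as an engineer would, in place of code of your own. Each camera call takes 0.05 s, during which the arm holds its last target. There are 200 camera calls.

TASK

The last cut is done. Switch the hot-wire cutter off by turning its dial anticlockwise all the way to the stop; only then take the round-topped foam part off the cutter's table and set it down, flat side down, in the empty compartment of the tray. Do not touch the wire, do not drop the part, and leave everything else as it is.

Things in the scene. Friction and masses are not known exactly. Their poses are not given: they have to be found in the camera images.
- dial (a joint): The cutter's heat dial, on a vertical axis, in rad. 0 = off, against the anticlockwise end stop; it grows clockwise (seen from above) to a stop at 5.24. To switch off, turn anticlockwise seen from above. Friction of about 0.04 N m; it stays where it is left, with no spring or detent. At 0 the pointer points 150 degrees anticlockwise from the cutter's x, to the operator's front left.
- dial_grip (a point): Grip point of the dial, on its axis, 75 mm above the bench. The dial's black bar grip is 44 mm long (x; white pointer line at +x), 14 mm wide (y), its top 7 mm above this point; z up. A round skirt 48 mm across ends 23 mm below this point. It sits on the console (42 mm above the bench), 50 mm from the step up to the cutter's table (50 mm above the bench).
- cutter: Desktop hot-wire foam cutter, fixed: grey, 380 mm deep (x, away from the operator), 390 mm wide (y); origin under its middle on the bench. x -190 to -90 mm: aluminium-topped console with the dial at x -140, y -100; x -90 to 190: flat table 50 mm above the bench. A fence 22 mm high runs along the table at y -175.
- wire_mid (a point): Middle of the bare cutting wire, upright, 2 mm thick, 50 to 210 mm above the bench, at x 90, y -50 mm of the cutter. Not to be touched. Its holder above (30 mm across) with a reel reaches 247 mm above the bench; a 16 mm steel tube runs from it, 226 mm above the bench, to a post at the cutter's x 165, y 165.
- part_mid (a point): Centre of the cut foam part that stands on the cutter's table in front of the wire: a rigid yellow foam bar 90 mm long (its x), 40 mm wide (y) and 55 mm high (z), with a flat underside 27.5 mm below this point, upright sides for the lower 35 mm and a half-round top. About 20 g.
- part: The same foam part; origin at the centre of its underside, z up through its round top.
- tray: The beige parts tray, fixed on the bench: 150 mm (x) by 290 mm (y), walls 30 mm high and 5 mm thick, floor 5 mm thick, with two dividers that make three compartments side by side along y, each 140 x 90 mm inside and 95 mm apart. Origin under its centre.
- empty_bay (a point): Middle of the floor of the tray's empty compartment (5 mm above the bench); x along the compartment's 140 mm, y across its 90 mm, z up.
- done1: Finished foam part like the first, standing in one compartment of the tray; leave it. Origin at the centre of its underside, x along its length.
- done2: Another finished foam part like it, in another compartment; leave it.
- tape: Roll of brown tape lying flat, 124 mm across, 50 mm high. Leave it.
- tumbler: Drinking glass, 72 mm across, 130 mm high, standing. Leave it.
- noodle1: Purple slice of foam tube standing on the bench between cutter and tray, 66 mm across, 62 mm high. Leave it.
- noodle2: Yellow slice of foam tube, 66 mm across, 48 mm high. Leave it.
- noodle3: Purple slice of foam tube, 66 mm across, 55 mm high. Leave it.
- clamp: Black spring clamp lying flat, about 140 mm long, 23 mm high. Leave it.
- hot_wire: The bare wire itself; origin where it leaves the cutter's table.
Things that resemble listed ones, but are neither listed nor needed, are in the scene too. What is shaped like the part but red is not meant.

How it is judged (in metres and radians):
On the way, in this order (a step that is already met when the one before it is completed fails the run):
1. the dial is turned off, against its anticlockwise stop (value of joint dial below 0.07 rad), for 0.2 s.
2. the part is set down on the floor of the empty compartment while still held (x of part_mid in the frame of empty_bay between -0.035 and 0.035 m and y of part_mid in the frame of empty_bay between -0.032 and 0.032 m and z of part_mid in the frame of empty_bay between 0.022 and 0.037 m and angle between part's own z axis and vertical below 0.1 rad and contact force between the fingers and part above 0.2 N), for 0.04 s.
At the end, for the whole second after the job is handed in: The dial is within 0.07 rad of its anticlockwise stop; the part lies at rest in the empty compartment, flat side down (tilt under 0.1 rad, within about 5 mm of the floor), its centre within 35 mm lengthways and 32 mm across of the compartment's middle (value of joint dial below 0.07 rad and x of part_mid in the frame of empty_bay between -0.035 and 0.035 m and y of part_mid in the frame of empty_bay between -0.032 and 0.032 m and z of part_mid in the frame of empty_bay between 0.022 and 0.033 m and angle between part's own z axis and vertical below 0.1 rad and linear speed of part below 0.02 m/s); the robot touches nothing.
It fails at once if the part is moved (over 20 mm) while the wire is still on (value of joint dial above 0.12 rad and distance of part_mid from where it was at the start of the episode above 0.02 m).
It fails at once if the wire is touched (over 0.5 N) (contact force between hot_wire and anything else above 0.5 N).
It fails at once if the part is dropped or flung: not held and moving over 0.45 m/s (linear speed of part above 0.45 m/s and not (contact force between the fingers and part above 0.02 N)).
It fails at once if a finished part in the tray is moved over 20 mm (distance of any of done1, done2 from where it was at the start of the episode above 0.02 m).
It fails at once if a bystander is moved over 25 mm (distance of any of tape, tumbler, noodle1, noodle2, noodle3, clamp from where it was at the start of the episode above 0.025 m).
It also fails if it takes over 72 s, if anything falls off the work surface, if the arm or the gripper's body presses on something with over 40 N, if the wrist force passes 120 N, or if a joint passes its speed limit or range.

## Working session

There is one attempt and no reset: what is moved stays moved. The work goes in short steps, Python scripts to look and compute and a tool call to move; the robot and the scene stay as the last step left them, time stands still between calls to the robot, and variables do not carry over. Pictures are saved under pics/ and viewed, at most 13 in all, crops included, and the job is handed in when it is done.

Besides the shell and the picture viewer there is one more tool, called after ">>>" as a command line: name --argument value ..., lists and objects as JSON in quotes. step_arm: Moves the arm, as the interface text tells. Its arguments: {"type":"object","properties":{"increments":{"type":"array","items":{"type":"object","properties":{"grip":{"type":"number"},"x":{"type":"number"},"y":{"type":"number"},"z":{"type":"number"},"wx":{"type":"number"},"wy":{"type":"number"},"wz":{"type":"number"}}}},"newtons":{"type":"number"}},"required":["increments"]}

```bash
mkdir -p pics; cat > h.py <<'E'
from bench import robot
import numpy as np, cv2
from scipy.spatial.transform import Rotation as R
def snap(n,f):
    s=robot.observe(); p,d=robot.camera(n); np.savez('pics/'+f+'.npz',p=p,d=d,pos=s['ee_pos'],rot=s['eef_rot'])
    cv2.imwrite('pics/'+f+'.png',p[:,:,::-1]); return p,d
def c2w(n,z):
    c=robot.calibration(n)
    if n!='wrist': return c,np.linalg.inv(np.array(c['extrinsics']))
    T=np.eye(4);T[:3,:3]=R.from_euler('xyz',z['rot'],degrees=True).as_matrix();T[:3,3]=z['pos']
    return c,T@np.array(c['mount'])
def px(n,f,u,v,Z=None):
    z=np.load('pics/'+f+'.npz');c,M=c2w(n,z);r=np.array([(u-c['cx'])/c['fx'],-(v-c['cy'])/c['fy'],-1.])
    if Z is None: return (M@np.r_[r*z['d'][int(v),int(u)],1])[:3].round(1)
    w=M[:3,:3]@r; return (M[:3,3]+w*(Z-M[2,3])/w[2]).round(1)
E
python3 - <<'E'
from h import *
print(robot.observe());print(robot.calibration('top'));print(robot.calibration('wrist'))
snap('top','top0');snap('side','side0')
E
```

```text
{'time_s': 0.0, 'q': array([67.43239821, 27.37693324,  1.28036436, 89.17561385, -0.65843268,
       63.55900878, -4.76308315]), 'dq': array([ 0.00574078, -0.0015669 ,  0.02963891,  0.05390747, -0.06995929,
        0.0130101 ,  0.01674767]), 'joint_torque': array([-7.68658566e-06, -5.82853246e+01,  1.53485399e+00, -2.72612929e+01,
       -5.42550848e-02,  1.70212460e-02,  1.48406180e-04]), 'ee_pos': array([ 190.21752477, -647.37205432,  403.68813664]), 'eef_rot': array([-1.79896133e+02,  8.36114121e-03,  1.63732559e+01]), 'contact_force': array([ 1.16059456, -0.21758297, -0.02372986]), 'ft_torque': array([0.04480602, 0.05106309, 0.03571362]), 'grasp_force': 0.0, 'grip_width': 87.9367855427373}
{'fx': 620.4736269868271, 'fy': 620.4736269868271, 'cx': 312.0425985080247, 'cy': 237.78251194808416, 'extrinsics': array([[ 8.38321791e-03, -9.99927791e-01, -8.61010281e-03,
         4.71480873e+01],
       [ 9.90327131e-01,  7.10954008e-03,  1.38569941e-01,
        -5.08294764e+02],
       [-1.38498721e-01, -9.68848042e-03,  9.90315221e-01,
        -1.88445973e+03],
       [ 0.00000000e+00,  0.00000000e+00,  0.00000000e+00,
         1.00000000e+00]])}
{'fx': 344.3984074753745, 'fy': 344.3984074753745, 'cx': 323.7853586734174, 'cy': 241.69340276541803, 'mount': array([[-2.73061877e-04,  9.60083584e-01,  2.79713134e-01,
         7.62493263e+01],
       [ 9.99999904e-01,  3.57646053e-04, -2.51358427e-04,
         6.27285286e-01],
       [-3.41363398e-04,  2.79713039e-01, -9.60083590e-01,
         2.06659046e+01],
       [ 0.00000000e+00,  0.00000000e+00,  0.00000000e+00,
         1.00000000e+00]])}
```

View pics/top0.png

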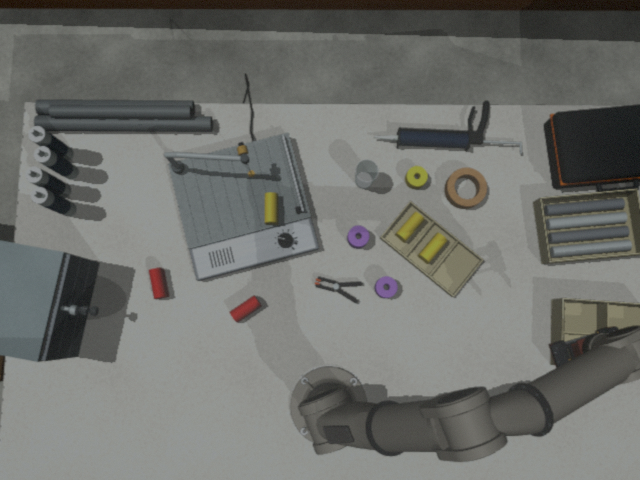

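View pics/side0.png

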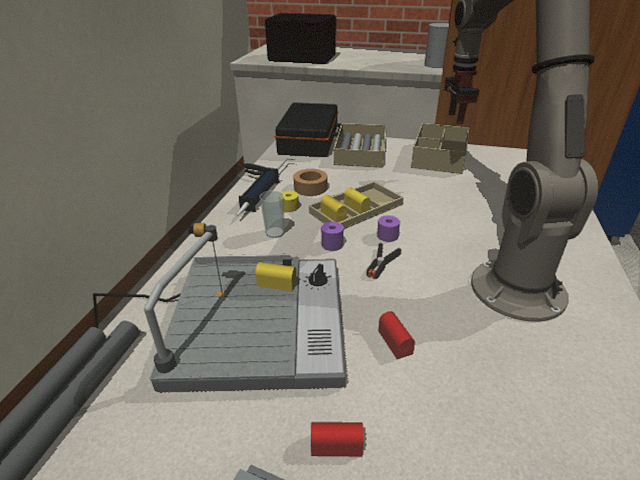

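Top view: the yellow bar stands on the table at (271,208), the dial is at (286,240) on the console, and the wire base is near (250,173). The flat beige tray is centred at (432,249), with yellow parts at (410,226) and (433,248) and its empty bay at about (456,268). Red bars at (158,283) and (245,308) look like the part but are the wrong colour. The taller box at (600,325) isn't the tray. Next I'll confirm with an enlarged crop.

```bash
python3 - <<'E'
from h import *
p=cv2.imread('pics/top0.png')
a=cv2.resize(p[125:285,160:320],(600,600),interpolation=cv2.INTER_CUBIC)
cv2.imwrite('pics/crop1.png',a)
for n,u,v,Z in [('dial',286,240,75),('part',271,208,105),('wirebase',250,173,50),('traymid',432,249,30),('bay',457,267,5),('d1',410,226,60),('d2',433,247,60),
 ('nood1',358,237,62),('nood3',386,287,55),('clamp',338,288,10),('tumb',367,175,65)]:
    print(n,px('top','top0',u,v,Z),px('top','top0',u,v))
z=np.load('pics/top0.npz');
hsv=cv2.cvtColor(z['p'],cv2.COLOR_RGB2HSV)
m=cv2.inRange(hsv,(22,120,60),(35,255,255))
n,l,s,c=cv2.connectedComponentsWithStats(m)
for i in range(1,n):
  if s[i,4]>100:
    ys,xs=np.where(l==i);r=cv2.minAreaRect(np.c_[xs,ys].astype(np.float32));b=cv2.boxPoints(r)
    W=np.array([px('top','top0',*q,95 if xs.mean()<300 else 50) for q in b]);e=[W[1]-W[0],W[2]-W[1]]
    e=max(e,key=lambda t:np.hypot(*t[:2]))
    print(c[i],r,px('top','top0',*c[i]),np.degrees(np.arctan2(e[1],e[0])),np.hypot(*e[:2]))
E
```

```text
dial [495.1 129.6  75. ] [494.2 129.2  81.1]
part [587.6 174.5 105. ] [587.6 174.4 105.4]
wirebase [708.5 246.2  50. ] [708.7 246.3  49.2]
traymid [ 476.4 -319.9   30. ] [ 473.4 -315.5   53.8]
bay [ 423.5 -401.3    5. ] [ 424.1 -402.7   -1.5]
d1 [ 543.  -248.5   60. ] [ 543.6 -249.    56.6]
d2 [ 478.8 -317.5   60. ] [ 479.5 -318.5   54.4]
nood1 [507.6 -89.3  62. ] [515.9 -93.1   3.4]
nood3 [ 356.4 -174.2   55. ] [ 3.598e+02 -1.802e+02  1.000e-01]
clamp [354.9 -30.4  10. ] [354.7 -30.3  13.9]
tumb [ 700.8 -117.3   65. ] [ 715.8 -122.2    3.6]
[416.37540453 176.41423948] ((416.50006103515625, 176.50001525878906), (19.798988342285156, 19.798988342285156), 45.0) [ 711.8 -279.1    5.1] -44.42127443439222 63.00642824347367
[270.01538462 207.30461538] ((270.5, 207.5), (29.0, 11.0), 90.0) [588.1 176.8 113.7] -179.03443221259909 89.01263955191982
[409.8914956  225.71554252] ((409.9430847167969, 225.56724548339844), (11.80312728881836, 29.595903396606445), 40.23636245727539) [ 544.3 -248.5   57.7] -40.051100300521284 92.62272939187226
[432.7398374  246.87804878] ((432.6882629394531, 246.9470672607422), (12.473501205444336, 30.044870376586914), 40.60129928588867) [ 478.8 -316.1   63.2] -40.70760699803028 93.52972789439733
```

View pics/crop1.png

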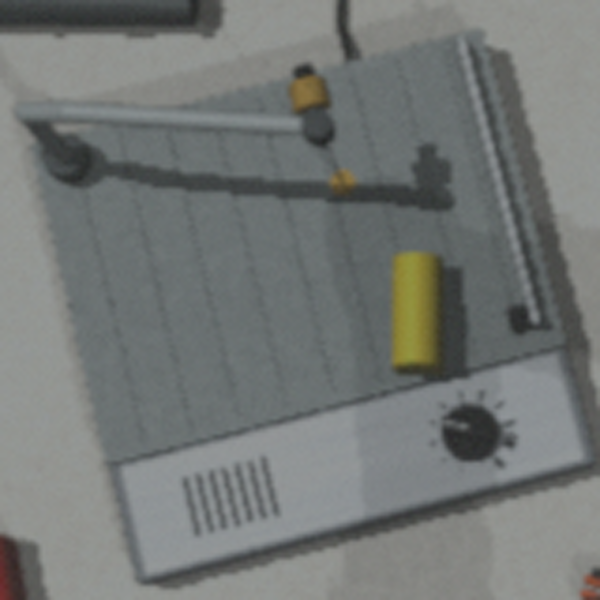

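The crop shows the yellow bar at crop (416,312), the wire guide at (342,180), and the dial at (472,433) with its pointer up-left, about 54° from the cutter's x. That leaves roughly 95° to turn anticlockwise. I'm moving in now to look from near.

>>> step_arm --increments '[{"x": 37,"y": -17.5},{"x": 37,"y": -17.5},{"x": 37,"y": -17.5},{"x": 37,"y": -17.5},{"x": 37,"y": -17.5}]'

```text
validation failed for argument at $.in...
```

>>> step_arm --increments '[{"x": 37,"y": -17.5},{"x": 37,"y": -17.5},{"x": 37,"y": -17.5},{"x": 37,"y": -17.5},{"x": 37,"y": -17.5}]'

```text
validation failed for argument at $.in...
```

>>> step_arm --increments '[{"x": 30,"y": -17.5},{"x": 8,"y": -39},{"x": 8,"y": -39},{"x": 8,"y": -39},{"x": 8,"y": -39}]'

```text
validation failed for argument at $.in...
```

```bash
python3 - <<'E'
from h import *
s=robot.observe();print(s['time_s'],s['q'].round(1),s['ee_pos'],s['eef_rot'])
E
```

```text
0.1 [67.4 27.4  1.3 89.2 -0.7 63.6 -4.8] [ 190.223902   -647.38565236  403.80700962] [-1.79908969e+02  7.01465313e-03  1.63753921e+01]
```

>>> step_arm --increments '[{"grip": 0,"x": 37,"y": -17.5,"z": 0,"wx": 0,"wy": 0,"wz": 0},{"grip": 0,"x": 37,"y": -17.5,"z": 0,"wx": 0,"wy": 0,"wz": 0},{"grip": 0,"x": 37,"y": -17.5,"z": 0,"wx": 0,"wy": 0,"wz": 0},{"grip": 0,"x": 37,"y": -17.5,"z": 0,"wx": 0,"wy": 0,"wz": 0},{"grip": 0,"x": 37,"y": -17.5,"z": 0,"wx": 0,"wy": 0,"wz": 0}]'

```text
time_s: 0.52
ee_pos: [344.1, -510.0, 404.3]
eef_rot: [-180.0, 0.0, 16.4]
contact_force: [0.3, -0.3, -0.6]
grip_width: 87.7
grasp_force: 0.0
```

>>> step_arm --increments '[{"grip": 0,"x": 37,"y": -17.5,"z": 0,"wx": 0,"wy": 0,"wz": 0},{"grip": 0,"x": 37,"y": -17.5,"z": 0,"wx": 0,"wy": 0,"wz": 0},{"grip": 0,"x": 37,"y": -17.5,"z": 0,"wx": 0,"wy": 0,"wz": 0},{"grip": 0,"x": 37,"y": -17.5,"z": 0,"wx": 0,"wy": 0,"wz": 0},{"grip": 0,"x": 37,"y": -17.5,"z": 0,"wx": 0,"wy": 0,"wz": 0}]'

```text
time_s: 0.93
ee_pos: [497.0, -373.8, 404.4]
eef_rot: [-180.0, 0.0, 16.4]
contact_force: [0.3, 0.2, -0.1]
grip_width: 87.8
grasp_force: 0.0
```

>>> step_arm --increments '[{"grip": 0,"x": 8,"y": -39,"z": 0,"wx": 0,"wy": 0,"wz": 0},{"grip": 0,"x": 8,"y": -39,"z": 0,"wx": 0,"wy": 0,"wz": 0},{"grip": 0,"x": 8,"y": -39,"z": 0,"wx": 0,"wy": 0,"wz": 0},{"grip": 0,"x": 8,"y": -39,"z": 0,"wx": 0,"wy": 0,"wz": 0},{"grip": 0,"x": 8,"y": -39,"z": 0,"wx": 0,"wy": 0,"wz": 0}]'

```text
time_s: 1.35
ee_pos: [478.7, -175.2, 404.3]
eef_rot: [-180.0, 0.0, 16.4]
contact_force: [0.9, -0.0, 0.8]
grip_width: 87.7
grasp_force: 0.0
```

```bash
python3 - <<'E'
from h import *
snap('wrist','w0')
s=robot.observe();print(s['time_s'],s['q'].round(1),s['ee_pos'],s['eef_rot'])
E
```

```text
1.4 [ 23.   12.2 -12.3 111.    2.8  57.2 -63.7] [ 478.86801241 -167.0108535   404.36662608] [-1.79751805e+02  1.01445635e-02  1.69019242e+01]
```

>>> step_arm --increments '[{"grip": 0,"x": 12,"y": -34,"z": 0,"wx": 0,"wy": 0,"wz": 0},{"grip": 0,"x": 12,"y": -34,"z": 0,"wx": 0,"wy": 0,"wz": 0},{"grip": 0,"x": 12,"y": -34,"z": 0,"wx": 0,"wy": 0,"wz": 0},{"grip": 0,"x": 12,"y": -34,"z": 0,"wx": 0,"wy": 0,"wz": 0},{"grip": 0,"x": 12,"y": -34,"z": 0,"wx": 0,"wy": 0,"wz": 0}]'

```text
time_s: 1.82
ee_pos: [488.7, 4.3, 404.6]
eef_rot: [180.0, 0.0, 16.4]
contact_force: [0.4, 0.4, 0.5]
grip_width: 87.7
grasp_force: 0.0
```

>>> step_arm --increments '[{"grip": 0,"x": 12,"y": -34,"z": 15,"wx": 0,"wy": 0,"wz": 0},{"grip": 0,"x": 12,"y": -34,"z": 15,"wx": 0,"wy": 0,"wz": 0},{"grip": 0,"x": 12,"y": -34,"z": 15,"wx": 0,"wy": 0,"wz": 0},{"grip": 0,"x": 0,"y": 0,"z": 0,"wx": 0,"wy": 0,"wz": -6.5},{"grip": 0,"x": 0,"y": 0,"z": 0,"wx": 0,"wy": 0,"wz": -6.5}]'

```text
time_s: 2.23
ee_pos: [494.2, 113.7, 358.5]
eef_rot: [-179.9, 0.1, 30.0]
contact_force: [0.6, -0.7, -0.1]
grip_width: 87.7
grasp_force: 0.0
```

>>> step_arm --increments '[{"grip": 0.55,"x": 0,"y": 0,"z": 0,"wx": 0,"wy": 0,"wz": -6.5},{"grip": 0.55,"x": 0,"y": 0,"z": 0,"wx": 0,"wy": 0,"wz": -6.5},{"grip": 0.55,"x": 0,"y": 0,"z": 0,"wx": 0,"wy": 0,"wz": -6.5},{"grip": 0.55,"x": 0,"y": 0,"z": 0,"wx": 0,"wy": 0,"wz": -6.5},{"grip": 0.55,"x": 0,"y": 0,"z": 0,"wx": 0,"wy": 0,"wz": -6.5}]'

```text
time_s: 2.65
ee_pos: [494.8, 110.7, 359.4]
eef_rot: [-180.0, 0.0, 62.2]
contact_force: [0.5, 0.2, -0.1]
grip_width: 58.2
grasp_force: 0.0
```

>>> step_arm --increments '[{"grip": 0.55,"x": 0,"y": 0,"z": 0,"wx": 0,"wy": 0,"wz": -6.0},{"grip": 0.55,"x": 0,"y": 0,"z": 0,"wx": 0,"wy": 0,"wz": 0},{"grip": 0.55,"x": 0,"y": 0,"z": 0,"wx": 0,"wy": 0,"wz": 0},{"grip": 0.55,"x": 0,"y": 0,"z": 0,"wx": 0,"wy": 0,"wz": 0}]'

```text
time_s: 2.98
ee_pos: [494.8, 110.7, 359.5]
eef_rot: [-180.0, 0.0, 67.7]
contact_force: [0.4, 0.3, -0.7]
grip_width: 39.8
grasp_force: 0.0
```

```bash
python3 - <<'E'
from h import *
snap('wrist','w1')
s=robot.observe();print(s['time_s'],s['q'].round(1),s['ee_pos'],s['eef_rot'],s['grip_width'])
E
```

```text
3.0333 [  6.8  17.4 -31.3 112.8  11.3  52.8 -52.5] [494.83276089 110.85681959 359.56399038] [-1.79994905e+02  6.54958591e-03  6.77241680e+01] 39.2918537410057
```

View pics/w1.png

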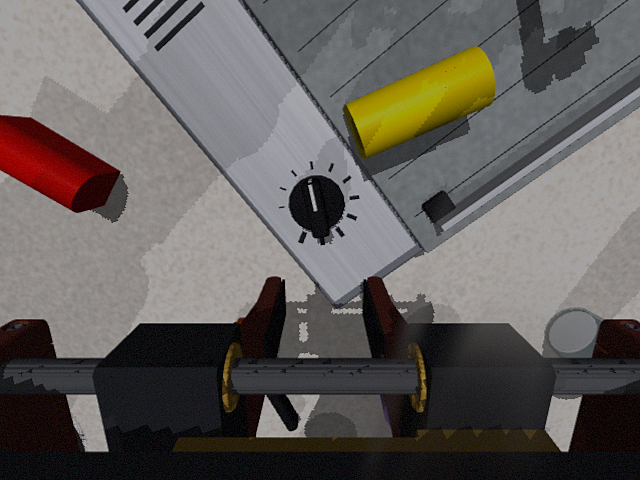

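The wrist view shows the dial at (317,205), with its white pointer toward (311,180) and the bar tail at (321,238). The yellow part spans (345,105)-(495,75). I'll enlarge the dial.

```bash
python3 - <<'E'
from h import *
p=cv2.imread('pics/w1.png')
cv2.imwrite('pics/crop2.png',cv2.resize(p[155:255,270:370],(600,600),interpolation=cv2.INTER_CUBIC))
print('pts',[px('wrist','w1',u,v,Z) for u,v,Z in [(317,203,52),(312,180,82),(314,210,82)]])
a,b=px('wrist','w1',245,0,50),px('wrist','w1',423,248,50) # step edge
print(a,b,np.degrees(np.arctan2(*(a-b)[1::-1]))-90)
z=np.load('pics/w1.npz');m=cv2.inRange(cv2.cvtColor(z['p'],cv2.COLOR_RGB2HSV),(22,150,60),(35,255,255))
P=np.array([px('wrist','w1',x,y) for y,x in zip(*np.where(m>0)) if z['d'][y,x]>0]);P=P[(P[:,2]>55)&(P[:,2]<115)]
t=P[P[:,2]>98];print(len(t),t.mean(0),P.min(0),P.max(0));r=cv2.minAreaRect(P[P[:,2]>75][:,:2].astype(np.float32));print(r)
vx=cv2.fitLine(t[:,:2].astype(np.float32),cv2.DIST_L2,0,.01,.01).ravel();print(vx,np.degrees(np.arctan2(vx[1],vx[0])))
E
```

```text
pts [array([499.4, 137.1,  52. ]), array([505.1, 158.9,  82. ]), array([497.8, 137.6,  82. ])]
[508.1 293.6  50. ] [570.   64.6  50. ] 15.12589784216975Traceback (most recent call last):
  File "<stdin>", line 8, in <module>
  File "h.py", line 13, in px
    z=np.load('pics/'+f+'.npz');c,M=c2w(n,z);r=np.array([(u-c['cx'])/c['fx'],-(v-c['cy'])/c['fy'],-1.])
                                    ~~~^^^^^
  File "h.py", line 8, in c2w
    c=robot.calibration(n)
ValueError: time passes only in moves, steps and waits
```

View pics/crop2.png

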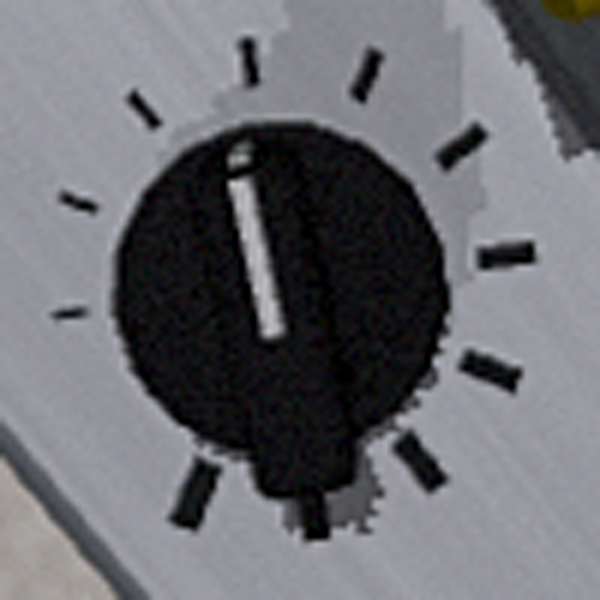

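```bash
python3 - <<'E'
from h import *
print('skirt',px('wrist','w1',316.8,202.8,52))
a,b=px('wrist','w1',310.2,180,82),px('wrist','w1',315.4,211.2,82);print(a,b,np.degrees(np.arctan2(*(a-b)[1::-1])))
s=[px('wrist','w1',u,v,42) for u,v in [(281.7,207),(323,241),(311.5,165)]];print('ticks 0,9,3',s)
z=np.load('pics/w1.npz');m=cv2.inRange(cv2.cvtColor(z['p'],cv2.COLOR_RGB2HSV),(22,150,60),(35,255,255))
c,M=c2w('wrist',z);v,u=np.where((m>0)&(z['d']>0));d=z['d'][v,u]
P=(np.c_[(u-c['cx'])/c['fx']*d,-(v-c['cy'])/c['fy']*d,-d]@M[:3,:3].T+M[:3,3]).astype(np.float32)
P=P[(P[:,2]>55)&(P[:,2]<115)];t=P[P[:,2]>99]
print(len(t),t.mean(0),t.min(0),t.max(0));r=cv2.minAreaRect(P[P[:,2]>82][:,:2]);print(r)
E
```

```text
skirt [499.3 137.3  52. ]
[503.9 159.4  82. ] [498.4 136.3  82. ] 76.6075022462489
ticks 0,9,3 [array([468.7, 144. ,  42. ]), array([490.3, 101.8,  42. ]), array([506.7, 167.1,  42. ])]
6200 [592.0202   179.52899  102.573265] [546.0129  164.35052  99.00004] [636.4567 194.1095 106.3379]Traceback (most recent call last):
  File "<stdin>", line 9, in <module>
cv2.error: OpenCV(4.12.0) /io/opencv/modules/imgproc/src/convhull.cpp:143: error: (-215:Assertion failed) total >= 0 && (depth == CV_32F || depth == CV_32S) in function 'convexHull'
```

>>> step_arm --increments '[{"grip": 0.55,"x": 25,"y": -6,"z": 0,"wx": 0,"wy": 0,"wz": 0},{"grip": 0.55,"x": 0,"y": 0,"z": 20,"wx": 0,"wy": 0,"wz": -4.5},{"grip": 0.55,"x": 0,"y": 0,"z": 20,"wx": 0,"wy": 0,"wz": -4.5},{"grip": 0.55,"x": 0,"y": 0,"z": 20,"wx": 0,"wy": 0,"wz": 0},{"grip": 0.55,"x": 0,"y": 0,"z": 0,"wx": 0,"wy": 0,"wz": 0}]'

```text
time_s: 3.45
ee_pos: [497.4, 135.8, 296.4]
eef_rot: [-179.7, 0.2, 76.8]
contact_force: [0.0, -1.4, -0.4]
grip_width: 39.6
grasp_force: 0.0
```

```bash
python3 - <<'E'
from h import *
snap('wrist','w2');s=robot.observe();print(s['ee_pos'],s['eef_rot'])
p=cv2.imread('pics/w2.png')
cv2.imwrite('pics/crop3.png',cv2.resize(p[140:440,170:470],(600,600),interpolation=cv2.INTER_CUBIC))
E
```

```text
[497.95269813 136.07530059 298.20539739] [-1.79797148e+02  1.11076206e-01  7.67947719e+01]
```

View pics/crop3.png

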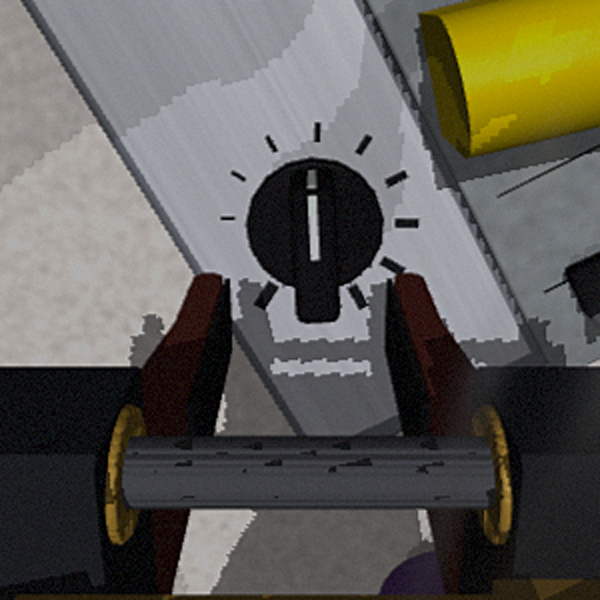

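The dial's bar lies at crop (315,245), vertical in the image, so it is aligned and centred between the fingertips at (230,280) and (388,280).

```bash
python3 - <<'E'
from h import *
print('skirt',px('wrist','w2',327.5,252,52))
for u,v in [(326,225),(327.5,270),(329,300)]: print(px('wrist','w2',u,v,82))
s=robot.observe();print(s['ee_pos'],s['eef_rot'])
E
```

```text
skirt [499.2 138.1  52. ]
[504.1 163.9  82. ]
[498.7 136.6  82. ]
[495.1 117.1  82. ]
[497.95269813 136.07530059 298.20539739] [-1.79797148e+02  1.11076206e-01  7.67947719e+01]
```

>>> step_arm --increments '[{"grip": 0.55,"x": 1.5,"y": 1,"z": 20,"wx": 0,"wy": 0,"wz": -1.5},{"grip": 0.55,"x": 0,"y": 0,"z": 20,"wx": 0,"wy": 0,"wz": 0},{"grip": 0.55,"x": 0,"y": 0,"z": 15,"wx": 0,"wy": 0,"wz": 0},{"grip": 0.55,"x": 0,"y": 0,"z": 5,"wx": 0,"wy": 0,"wz": 0},{"grip": 0.55,"x": 0,"y": 0,"z": 0,"wx": 0,"wy": 0,"wz": 0}]' --newtons 12

```text
time_s: 3.92
ee_pos: [500.0, 137.6, 239.7]
eef_rot: [-180.0, 0.0, 78.3]
contact_force: [-0.1, 0.0, 0.6]
grip_width: 39.3
grasp_force: 0.0
```

>>> step_arm --increments '[{"grip": 1,"x": 0,"y": 0,"z": 0,"wx": 0,"wy": 0,"wz": 0},{"grip": 1,"x": 0,"y": 0,"z": 0,"wx": 0,"wy": 0,"wz": 0},{"grip": 1,"x": 0,"y": 0,"z": 0,"wx": 0,"wy": 0,"wz": 0},{"grip": 1,"x": 0,"y": 0,"z": 0,"wx": 0,"wy": 0,"wz": 0},{"grip": 1,"x": 0,"y": 0,"z": 0,"wx": 0,"wy": 0,"wz": 0}]' --newtons 12

```text
time_s: 4.33
ee_pos: [499.3, 138.2, 240.4]
eef_rot: [-179.9, 0.0, 78.4]
contact_force: [-6.1, 1.1, 7.9]
grip_width: 14.0
grasp_force: 12.0
```

Gripped at 14 mm, the width of the bar. Now I'll turn anticlockwise (negative tool z).

>>> step_arm --increments '[{"grip": 1,"x": 0,"y": 0,"z": 0,"wx": 0,"wy": 0,"wz": -6},{"grip": 1,"x": 0,"y": 0,"z": 0,"wx": 0,"wy": 0,"wz": -6},{"grip": 1,"x": 0,"y": 0,"z": 0,"wx": 0,"wy": 0,"wz": -6},{"grip": 1,"x": 0,"y": 0,"z": 0,"wx": 0,"wy": 0,"wz": -6},{"grip": 1,"x": 0,"y": 0,"z": 0,"wx": 0,"wy": 0,"wz": -6}]'

```text
time_s: 4.75
ee_pos: [498.9, 138.2, 240.4]
eef_rot: [-179.9, -0.0, 108.7]
contact_force: [-7.4, 0.7, 7.7]
grip_width: 14.3
grasp_force: 12.0
```

>>> step_arm --increments '[{"grip": 1,"x": 0,"y": 0,"z": 0,"wx": 0,"wy": 0,"wz": -6},{"grip": 1,"x": 0,"y": 0,"z": 0,"wx": 0,"wy": 0,"wz": -6},{"grip": 1,"x": 0,"y": 0,"z": 0,"wx": 0,"wy": 0,"wz": -6},{"grip": 1,"x": 0,"y": 0,"z": 0,"wx": 0,"wy": 0,"wz": -6},{"grip": 1,"x": 0,"y": 0,"z": 0,"wx": 0,"wy": 0,"wz": -6}]'

```text
time_s: 5.17
ee_pos: [498.6, 138.1, 240.3]
eef_rot: [-179.9, -0.1, 138.7]
contact_force: [-7.7, -0.5, 9.7]
grip_width: 13.9
grasp_force: 12.0
```

>>> step_arm --increments '[{"grip": 1,"x": 0,"y": 0,"z": 0,"wx": 0,"wy": 0,"wz": -5},{"grip": 1,"x": 0,"y": 0,"z": 0,"wx": 0,"wy": 0,"wz": -5},{"grip": 1,"x": 0,"y": 0,"z": 0,"wx": 0,"wy": 0,"wz": -5},{"grip": 1,"x": 0,"y": 0,"z": 0,"wx": 0,"wy": 0,"wz": -5},{"grip": 1,"x": 0,"y": 0,"z": 0,"wx": 0,"wy": 0,"wz": -4}]'

```text
time_s: 5.58
ee_pos: [498.5, 137.9, 240.3]
eef_rot: [-179.9, -0.1, 162.6]
contact_force: [-7.7, -1.0, 10.7]
grip_width: 13.9
grasp_force: 12.0
```

```bash
python3 - <<'E'
from h import *
s=robot.observe();print(s['time_s'],s['q'].round(1),s['ee_pos'],s['eef_rot'],s['contact_force'],s['ft_torque'])
E
```

```text
5.5833 [ 16.2  34.5 -49.2 115.6  36.3  46.6  18.3] [498.50788689 137.89341818 240.34615357] [-1.79851908e+02 -1.18752641e-01  1.62635401e+02] [-7.74678847 -1.00827037 10.6822159 ] [-0.19387767  1.78746211 -0.08550438]
```

>>> step_arm --increments '[{"grip": 1,"x": 0,"y": 0,"z": 0,"wx": 0,"wy": 0,"wz": -2},{"grip": 1,"x": 0,"y": 0,"z": 0,"wx": 0,"wy": 0,"wz": -2},{"grip": 1,"x": 0,"y": 0,"z": 0,"wx": 0,"wy": 0,"wz": -1},{"grip": 1,"x": 0,"y": 0,"z": 0,"wx": 0,"wy": 0,"wz": 0}]'

```text
time_s: 5.92
ee_pos: [498.7, 137.8, 240.2]
eef_rot: [-179.9, -0.1, 167.4]
contact_force: [-6.9, -1.4, 10.5]
grip_width: 14.5
grasp_force: 12.1
```

```bash
python3 - <<'E'
from h import *
s=robot.observe();print(s['ee_pos'],s['eef_rot'],s['contact_force'],s['ft_torque'],s['grip_width'])
E
```

```text
[498.676797   137.75276822 240.23889744] [-1.79878617e+02 -1.34796538e-01  1.67392403e+02] [-6.93478234 -1.37015984 10.50028428] [-0.19910595  1.63923125 -0.23471076] 14.46722284916385
```

Torque is rising, so the stop is reached. I'll press two degrees more and hold briefly.

>>> step_arm --increments '[{"grip": 1,"x": 0,"y": 0,"z": 0,"wx": 0,"wy": 0,"wz": -1.5},{"grip": 1,"x": 0,"y": 0,"z": 0,"wx": 0,"wy": 0,"wz": -1},{"grip": 1,"x": 0,"y": 0,"z": 0,"wx": 0,"wy": 0,"wz": 0},{"grip": 1,"x": 0,"y": 0,"z": 0,"wx": 0,"wy": 0,"wz": 0},{"grip": 1,"x": 0,"y": 0,"z": 0,"wx": 0,"wy": 0,"wz": 0}]'

```text
time_s: 6.33
ee_pos: [498.8, 137.7, 240.2]
eef_rot: [-179.9, -0.1, 169.8]
contact_force: [-7.1, -0.8, 9.7]
grip_width: 14.9
grasp_force: 12.4
```

```bash
python3 - <<'E'
from h import *
s=robot.observe();print(s['ee_pos'],s['eef_rot'],s['contact_force'],s['ft_torque'],s['grip_width'])
E
```

```text
[498.80492211 137.68971735 240.18053638] [-1.79888068e+02 -1.24980391e-01  1.69825807e+02] [-7.09286085 -0.81272227  9.73950663] [-0.17427705  1.45649925 -0.3141154 ] 14.886969474194894
```

>>> step_arm --increments '[{"grip": 0.55,"x": 0,"y": 0,"z": 0,"wx": 0,"wy": 0,"wz": 0},{"grip": 0.55,"x": 0,"y": 0,"z": 0,"wx": 0,"wy": 0,"wz": 0},{"grip": 0.55,"x": 0,"y": 0,"z": 0,"wx": 0,"wy": 0,"wz": 0},{"grip": 0.55,"x": 0,"y": 0,"z": -15,"wx": 0,"wy": 0,"wz": 0},{"grip": 0.55,"x": 0,"y": 0,"z": -25,"wx": 0,"wy": 0,"wz": 0}]'

```text
time_s: 6.75
ee_pos: [499.4, 137.0, 278.3]
eef_rot: [-179.9, -0.2, 169.9]
contact_force: [0.2, -0.4, 0.9]
grip_width: 39.1
grasp_force: 0.0
```

>>> step_arm --increments '[{"grip": 0,"x": 0,"y": 0,"z": -30,"wx": 0,"wy": 0,"wz": -5},{"grip": 0,"x": 0,"y": 0,"z": -30,"wx": 0,"wy": 0,"wz": -5},{"grip": 0,"x": 0,"y": 0,"z": -20,"wx": 0,"wy": 0,"wz": 0},{"grip": 0,"x": 0,"y": 0,"z": 0,"wx": 0,"wy": 0,"wz": 0},{"grip": 0,"x": 0,"y": 0,"z": 0,"wx": 0,"wy": 0,"wz": 0}]'

```text
time_s: 7.17
ee_pos: [500.4, 137.5, 360.4]
eef_rot: [180.0, 0.1, 179.8]
contact_force: [0.6, -0.1, -0.8]
grip_width: 69.1
grasp_force: 0.0
```

```bash
cat > part.py <<'E'
from h import *
import sys
def part(f,zlo,zhi,n='wrist'):
    z=np.load('pics/'+f+'.npz');m=cv2.inRange(cv2.cvtColor(z['p'],cv2.COLOR_RGB2HSV),(22,150,60),(35,255,255))
    c,M=c2w(n,z);v,u=np.where((m>0)&(z['d']>0));d=z['d'][v,u]
    P=np.c_[(u-c['cx'])/c['fx']*d,-(v-c['cy'])/c['fy']*d,-d]@M[:3,:3].T+M[:3,3]
    t=P[(P[:,2]>zlo)&(P[:,2]<zhi)];print(len(t),t.mean(0).round(1),t.min(0).round(1),t.max(0).round(1));print(cv2.minAreaRect(np.ascontiguousarray(t[:,:2],dtype=np.float32)))
E
python3 - <<'E'
from part import *
snap('wrist','w3');s=robot.observe();print(s['time_s'],s['q'].round(1),s['ee_pos'],s['eef_rot'],s['contact_force'],s['grip_width'])
part('w3',90,112);part('w3',100,112)
E
```

```text
7.2167 [ 26.2  27.4 -61.4 110.1  28.1  59.2  42.3] [500.00919731 137.21644903 359.31684413] [-1.79970830e+02  1.67132184e-02  1.79818534e+02] [ 0.08016749 -0.37660383 -0.09796404] 73.50389696012574
2511 [579.4 176.4 101.2] [545.7 159.2  90.2] [637.  197.7 105.7]
((591.4346923828125, 178.99078369140625), (91.02583312988281, 37.696144104003906), 1.7281222343444824)
1805 [579.4 177.9 102.9] [545.8 164.7 100. ] [637.  191.9 105.7]
((591.4481201171875, 178.32345581054688), (91.11580657958984, 27.214733123779297), 0.9747577905654907)
```

View pics/w3.png

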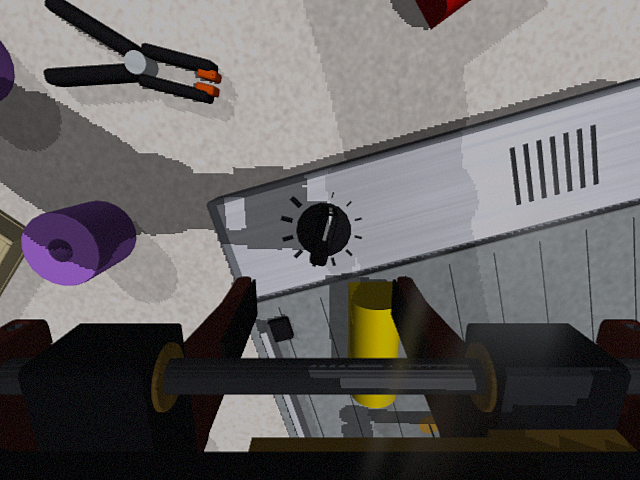

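The dial at (323,230) has its pointer at the smallest tick (335,197), so it is off. The part is at (591.5,178.5) with yaw about 1°. Moving above it now.

>>> step_arm --increments '[{"grip": 0,"x": -30.5,"y": 13.7,"z": 0,"wx": 0,"wy": 0,"wz": -1},{"grip": 0,"x": -30.5,"y": 13.7,"z": 0,"wx": 0,"wy": 0,"wz": 0},{"grip": 0,"x": -30.5,"y": 13.7,"z": 20,"wx": 0,"wy": 0,"wz": 0},{"grip": 0,"x": 0,"y": 0,"z": 20,"wx": 0,"wy": 0,"wz": 0},{"grip": 0,"x": 0,"y": 0,"z": 0,"wx": 0,"wy": 0,"wz": 0}]'

```text
time_s: 7.63
ee_pos: [590.6, 179.2, 313.9]
eef_rot: [-179.9, -0.5, -179.1]
contact_force: [-1.6, -0.5, -0.8]
grip_width: 88.0
grasp_force: 0.0
```

```bash
python3 - <<'E'
from part import *
snap('wrist','w4');s=robot.observe();print(s['time_s'],s['q'].round(1),s['ee_pos'],s['eef_rot'],s['contact_force'],s['grip_width'])
part('w4',90,112);part('w4',100,112)
E
```

```text
7.6833 [ 15.8  38.5 -55.   99.2  35.2  61.8  39.9] [590.12064908 179.28680112 315.95703439] [-179.89846286   -0.38339401 -179.07845037] [0.76325884 0.60651606 0.66569412] 87.91885811231529
8318 [588.5 179.  100.9] [546.1 159.5  90. ] [637.1 198.4 105.9]
((591.7149658203125, 179.07786560058594), (91.15632629394531, 38.023948669433594), 0.9158392548561096)
5694 [588.6 178.9 102.9] [546.3 165.  100. ] [637.1 193.1 105.9]
((591.7916870117188, 178.9529266357422), (91.03882598876953, 27.138986587524414), 1.0206396579742432)
```

View pics/w4.png

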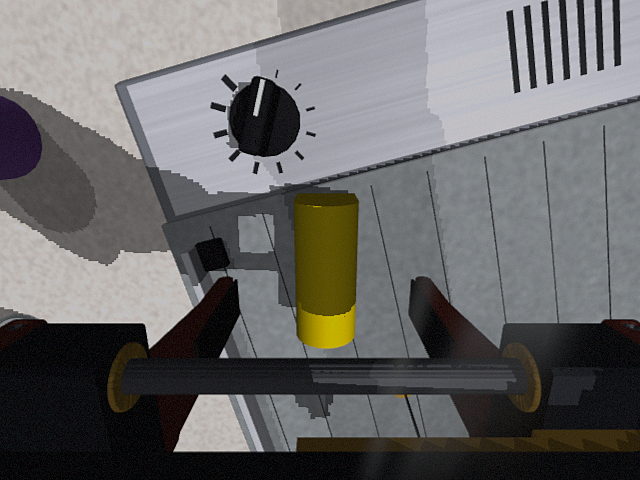

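The part at (327,270) lies centred between the fingers, and the pointer (262,97) is still at the first tick. Descending to grasp.

>>> step_arm --increments '[{"grip": 0,"x": 0,"y": 0,"z": 25,"wx": 0,"wy": 0,"wz": 0},{"grip": 0,"x": 0,"y": 0,"z": 25,"wx": 0,"wy": 0,"wz": 0},{"grip": 0,"x": 0,"y": 0,"z": 20,"wx": 0,"wy": 0,"wz": 0},{"grip": 0,"x": 0,"y": 0,"z": 11,"wx": 0,"wy": 0,"wz": 0},{"grip": 0,"x": 0,"y": 0,"z": 0,"wx": 0,"wy": 0,"wz": 0}]' --newtons 6

```text
time_s: 8.1
ee_pos: [589.9, 178.7, 236.9]
eef_rot: [-179.9, -0.2, -179.1]
contact_force: [-0.5, 0.0, 0.3]
grip_width: 87.5
grasp_force: 0.0
```

>>> step_arm --increments '[{"grip": 1,"x": 0,"y": 0,"z": 0,"wx": 0,"wy": 0,"wz": 0},{"grip": 1,"x": 0,"y": 0,"z": 0,"wx": 0,"wy": 0,"wz": 0},{"grip": 1,"x": 0,"y": 0,"z": 0,"wx": 0,"wy": 0,"wz": 0},{"grip": 1,"x": 0,"y": 0,"z": 0,"wx": 0,"wy": 0,"wz": 0},{"grip": 1,"x": 0,"y": 0,"z": 0,"wx": 0,"wy": 0,"wz": 0}]' --newtons 6

```text
time_s: 8.52
ee_pos: [591.3, 179.7, 239.6]
eef_rot: [180.0, 0.1, -179.1]
contact_force: [0.2, -0.1, -0.1]
grip_width: 57.7
grasp_force: 0.0
```

>>> step_arm --increments '[{"grip": 1,"x": 0,"y": 0,"z": 0,"wx": 0,"wy": 0,"wz": 0},{"grip": 1,"x": 0,"y": 0,"z": 0,"wx": 0,"wy": 0,"wz": 0},{"grip": 1,"x": 0,"y": 0,"z": 0,"wx": 0,"wy": 0,"wz": 0}]' --newtons 6

```text
time_s: 8.77
ee_pos: [591.1, 179.6, 238.8]
eef_rot: [-180.0, 0.0, -179.1]
contact_force: [-0.2, -1.0, 2.3]
grip_width: 39.9
grasp_force: 6.0
```

Gripped at 39.9 mm, the part's width. Lifting, then carrying.

>>> step_arm --increments '[{"grip": 1,"x": 0,"y": 0,"z": -15,"wx": 0,"wy": 0,"wz": 0},{"grip": 1,"x": 0,"y": 0,"z": -30,"wx": 0,"wy": 0,"wz": 0},{"grip": 1,"x": 0,"y": 0,"z": -30,"wx": 0,"wy": 0,"wz": 0},{"grip": 1,"x": 0,"y": 0,"z": -25,"wx": 0,"wy": 0,"wz": 0},{"grip": 1,"x": 0,"y": 0,"z": 0,"wx": 0,"wy": 0,"wz": 0}]'

```text
time_s: 9.18
ee_pos: [592.1, 181.2, 345.2]
eef_rot: [179.8, 0.5, -179.1]
contact_force: [0.4, 0.6, -0.1]
grip_width: 39.8
grasp_force: 6.0
```

>>> step_arm --increments '[{"grip": 1,"x": 6,"y": -19,"z": 0,"wx": 0,"wy": 0,"wz": 0},{"grip": 1,"x": 12,"y": -37,"z": 0,"wx": 0,"wy": 0,"wz": 0},{"grip": 1,"x": 12,"y": -37,"z": 0,"wx": 0,"wy": 0,"wz": 0},{"grip": 1,"x": 12,"y": -37,"z": 0,"wx": 0,"wy": 0,"wz": 0},{"grip": 1,"x": 12,"y": -37,"z": 0,"wx": 0,"wy": 0,"wz": 0}]'

```text
time_s: 9.6
ee_pos: [538.7, 10.4, 339.0]
eef_rot: [-180.0, -0.0, -179.1]
contact_force: [0.8, -0.1, 0.2]
grip_width: 40.2
grasp_force: 6.0
```

>>> step_arm --increments '[{"grip": 1,"x": 12,"y": -37,"z": 0,"wx": 0,"wy": 0,"wz": 0},{"grip": 1,"x": 12,"y": -37,"z": 0,"wx": 0,"wy": 0,"wz": 0},{"grip": 1,"x": 12,"y": -37,"z": 0,"wx": 0,"wy": 0,"wz": 0},{"grip": 1,"x": 12,"y": -37,"z": 0,"wx": 0,"wy": 0,"wz": 0},{"grip": 1,"x": 12,"y": -37,"z": 0,"wx": 0,"wy": 0,"wz": 0}]'

```text
time_s: 10.02
ee_pos: [481.5, -175.7, 339.2]
eef_rot: [-180.0, 0.0, -179.1]
contact_force: [0.3, -0.2, -0.5]
grip_width: 39.6
grasp_force: 6.0
```

>>> step_arm --increments '[{"grip": 1,"x": 12,"y": -37,"z": 0,"wx": 0,"wy": 0,"wz": 0},{"grip": 1,"x": 12,"y": -37,"z": 0,"wx": 0,"wy": 0,"wz": 0},{"grip": 1,"x": 6,"y": -19,"z": 0,"wx": 0,"wy": 0,"wz": 0},{"grip": 1,"x": 0,"y": 0,"z": 0,"wx": 0,"wy": 0,"wz": 0}]'

```text
time_s: 10.35
ee_pos: [451.8, -273.0, 338.3]
eef_rot: [-179.9, -0.1, -179.6]
contact_force: [-0.6, -0.0, -0.6]
grip_width: 40.1
grasp_force: 6.0
```

```bash
python3 - <<'E'
from part import *
s=robot.observe();print(s['time_s'],s['q'].round(1),s['ee_pos'],s['eef_rot'],s['grasp_force'],s['grip_width'])
E
```

```text
10.35 [ 70.5  29.6 -59.3 110.1  30.2  57.7  87.9] [ 451.77490719 -273.03446695  338.325252  ] [-1.79912152e+02 -1.01707337e-01 -1.79619080e+02] 5.9994568303227425 40.09806749644915
```

>>> step_arm --increments '[{"grip": 1,"x": 0,"y": 0,"z": 0,"wx": 0,"wy": 0,"wz": 5},{"grip": 1,"x": 0,"y": 0,"z": 0,"wx": 0,"wy": 0,"wz": 7},{"grip": 1,"x": 0,"y": 0,"z": 0,"wx": 0,"wy": 0,"wz": 7},{"grip": 1,"x": 0,"y": 0,"z": 0,"wx": 0,"wy": 0,"wz": 7},{"grip": 1,"x": 0,"y": 0,"z": 0,"wx": 0,"wy": 0,"wz": 7}]'

```text
time_s: 10.77
ee_pos: [454.2, -266.4, 339.1]
eef_rot: [180.0, 0.0, 147.6]
contact_force: [-0.0, 0.6, 0.2]
grip_width: 39.5
grasp_force: 6.0
```

>>> step_arm --increments '[{"grip": 1,"x": 0,"y": 0,"z": 0,"wx": 0,"wy": 0,"wz": 7},{"grip": 1,"x": 0,"y": 0,"z": 0,"wx": 0,"wy": 0,"wz": 1.3},{"grip": 1,"x": 0,"y": 0,"z": 0,"wx": 0,"wy": 0,"wz": 0}]'

```text
time_s: 11.02
ee_pos: [454.2, -266.5, 339.1]
eef_rot: [-180.0, 0.0, 139.8]
contact_force: [-0.4, 0.7, -0.1]
grip_width: 39.9
grasp_force: 6.0
```

```bash
python3 - <<'E'
from part import *
s=robot.observe();print(s['time_s'],s['q'].round(1),s['ee_pos'],s['eef_rot'],s['grasp_force'],s['grip_width'])
snap('wrist','w5');
p=cv2.imread('pics/w5.png');q=cv2.imread('pics/top0.png')[190:310,365:495]
cv2.imwrite('pics/both.png',np.hstack([cv2.resize(p,(480,360)),cv2.resize(q,(320,295),interpolation=cv2.INTER_CUBIC)[:,:] if 0 else cv2.copyMakeBorder(cv2.resize(q,(320,295),interpolation=cv2.INTER_CUBIC),0,65,0,0,cv2.BORDER_CONSTANT)]))
E
```

```text
11.0167 [ 63.6  25.6 -50.1 110.6  24.   54.8  51.9] [ 454.22063037 -266.52734321  339.09742472] [-1.79988750e+02  2.61837841e-02  1.39764074e+02] 6.000568389426917 39.888183635390924
```

View pics/both.png

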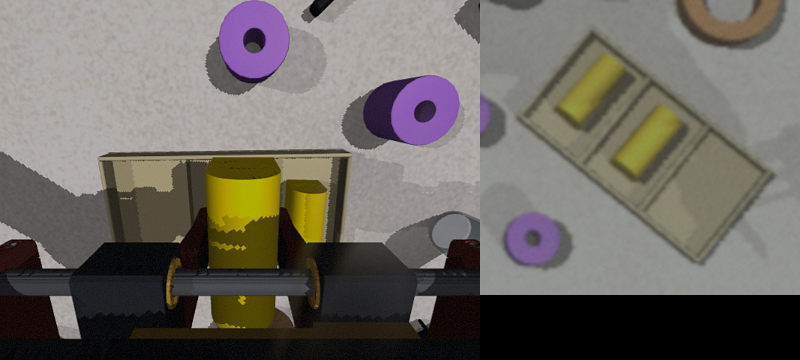

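The left half (wrist) shows the held part in front of the tray, with the tray's near rim from (100,156) to (350,151). The right half (top) shows the empty bay at (710,195), with tray corners at (593,30), (520,118), (775,175) and (700,263).

```bash
python3 - <<'E'
from h import *
a,b=px('wrist','w5',133,208,30),px('wrist','w5',467,201.5,30)
d=(b-a)[:2];L=np.hypot(*d);e=d/L;n=np.array([e[1],-e[0]]);m=(a+b)[:2]/2
print(a,b,L,np.degrees(np.arctan2(e[1],e[0])),'bay wrist',m+75*n-95*e)
C=np.array([px('top','top0',410.9,202.2,30),px('top','top0',381.2,238,30),px('top','top0',454.3,297,30),px('top','top0',484.8,261.2,30)])
print(C,'mid',C.mean(0)); ey=(C[0]+C[1]-C[2]-C[3])[:2];ey/=np.hypot(*ey);print(np.degrees(np.arctan2(ey[1],ey[0])),'bay top',C.mean(0)[:2]-95*ey)
E
```

```text
[ 332.3 -376.5   30. ] [ 510.7 -157.2   30. ] 282.6995755214358 50.87173219060861 bay wrist [ 419.72956933 -387.87423549]
[[ 623.2 -256.8   30. ]
 [ 509.6 -163.3   30. ]
 [ 329.1 -385.2   30. ]
 [ 439.7 -481.5   30. ]] mid [ 475.4 -321.7   30. ]
50.818347083746616 bay top [ 415.38079361 -395.33894937]
```

>>> step_arm --increments '[{"grip": 1,"x": 0,"y": 0,"z": 0,"wx": 0,"wy": 0,"wz": -1},{"grip": 1,"x": -12.8,"y": -29.4,"z": 0,"wx": 0,"wy": 0,"wz": 0},{"grip": 1,"x": -12.8,"y": -29.4,"z": 0,"wx": 0,"wy": 0,"wz": 0},{"grip": 1,"x": -12.8,"y": -29.4,"z": 0,"wx": 0,"wy": 0,"wz": 0},{"grip": 1,"x": -12.8,"y": -29.4,"z": 0,"wx": 0,"wy": 0,"wz": 0}]'

```text
time_s: 11.48
ee_pos: [418.2, -392.1, 338.7]
eef_rot: [180.0, -0.0, 140.8]
contact_force: [-0.1, -0.4, -0.2]
grip_width: 40.4
grasp_force: 6.0
```

>>> step_arm --increments '[{"grip": 1,"x": 0,"y": 0,"z": 0,"wx": 0,"wy": 0,"wz": 0},{"grip": 1,"x": 0,"y": 0,"z": 25,"wx": 0,"wy": 0,"wz": 0},{"grip": 1,"x": 0,"y": 0,"z": 25,"wx": 0,"wy": 0,"wz": 0},{"grip": 1,"x": 0,"y": 0,"z": 20,"wx": 0,"wy": 0,"wz": 0},{"grip": 1,"x": 0,"y": 0,"z": 0,"wx": 0,"wy": 0,"wz": 0}]'

```text
time_s: 11.9
ee_pos: [417.2, -390.1, 264.9]
eef_rot: [180.0, -0.4, 140.7]
contact_force: [0.5, 0.4, -0.3]
grip_width: 40.3
grasp_force: 6.0
```

```bash
python3 - <<'E'
from part import *
s=robot.observe();print(s['time_s'],s['q'].round(1),s['ee_pos'],s['eef_rot'],s['grasp_force'],s['grip_width'])
snap('wrist','w6')
E
```

```text
11.9 [ 70.1  34.6 -44.2 107.8  30.7  50.6  61.4] [ 417.19719005 -390.13386455  264.91321853] [179.95853219  -0.37674233 140.70696969] 6.000038143247366 40.26911649086455
```

View pics/w6.png

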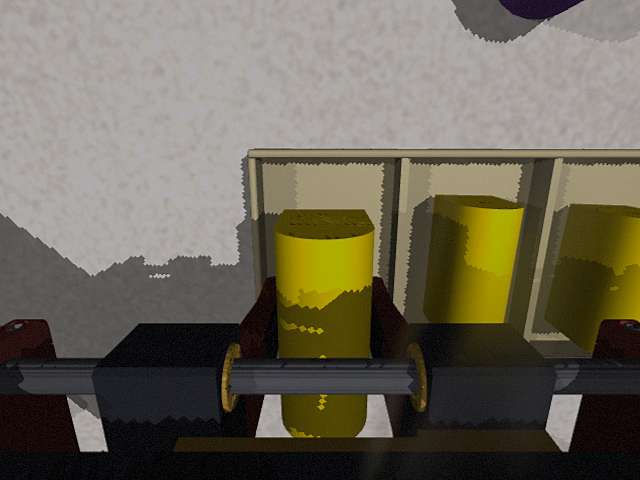

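The part (323,235) hangs above the empty bay, whose inner near-rim corners are at about (257,157) and (398,158).

```bash
python3 - <<'E'
from h import *
a,b=px('wrist','w6',257,157.5,30),px('wrist','w6',399,158,30)
d=(b-a)[:2];L=np.hypot(*d);e=d/L;n=np.array([e[1],-e[0]])
print(a,b,L,np.degrees(np.arctan2(e[1],e[0])),'bay',(a+b)[:2]/2+70*n)
E
```

```text
[ 338.2 -378.5   30. ] [ 392.9 -312.1   30. ] 86.02935545498406 50.518467664740584 bay [ 419.57806955 -389.80806332]
```

The bay centre is confirmed at (419.6,-389.8). Lowering.

>>> step_arm --increments '[{"grip": 1,"x": 0,"y": 0,"z": 20,"wx": 0,"wy": 0,"wz": 0},{"grip": 1,"x": 0,"y": 0,"z": 20,"wx": 0,"wy": 0,"wz": 0},{"grip": 1,"x": 0,"y": 0,"z": 15,"wx": 0,"wy": 0,"wz": 0},{"grip": 1,"x": 0,"y": 0,"z": 10,"wx": 0,"wy": 0,"wz": 0},{"grip": 1,"x": 0,"y": 0,"z": 0,"wx": 0,"wy": 0,"wz": 0}]'

```text
time_s: 12.37
ee_pos: [418.4, -390.7, 202.5]
eef_rot: [180.0, -0.1, 140.6]
contact_force: [0.2, -0.0, -0.5]
grip_width: 39.7
grasp_force: 6.0
```

>>> step_arm --increments '[{"grip": 1,"x": 0,"y": 0,"z": 2,"wx": 0,"wy": 0,"wz": 0},{"grip": 1,"x": 0,"y": 0,"z": 2,"wx": 0,"wy": 0,"wz": 0},{"grip": 1,"x": 0,"y": 0,"z": 1,"wx": 0,"wy": 0,"wz": 0},{"grip": 1,"x": 0,"y": 0,"z": 0,"wx": 0,"wy": 0,"wz": 0}]'

```text
time_s: 12.7
ee_pos: [418.9, -391.0, 199.2]
eef_rot: [-180.0, 0.0, 140.6]
contact_force: [0.4, 0.7, -0.3]
grip_width: 40.0
grasp_force: 6.0
```

>>> step_arm --increments '[{"grip": 1,"x": 0,"y": 0,"z": 1.5,"wx": 0,"wy": 0,"wz": 0},{"grip": 1,"x": 0,"y": 0,"z": 1.5,"wx": 0,"wy": 0,"wz": 0},{"grip": 1,"x": 0,"y": 0,"z": 1.5,"wx": 0,"wy": 0,"wz": 0},{"grip": 1,"x": 0,"y": 0,"z": 0,"wx": 0,"wy": 0,"wz": 0},{"grip": 1,"x": 0,"y": 0,"z": 0,"wx": 0,"wy": 0,"wz": 0}]'

```text
time_s: 13.12
ee_pos: [418.7, -390.9, 194.1]
eef_rot: [180.0, -0.0, 140.6]
contact_force: [-0.1, 0.0, -0.4]
grip_width: 39.8
grasp_force: 6.0
```

>>> step_arm --increments '[{"grip": 1,"x": 0,"y": 0,"z": 1,"wx": 0,"wy": 0,"wz": 0},{"grip": 1,"x": 0,"y": 0,"z": 0.5,"wx": 0,"wy": 0,"wz": 0},{"grip": 1,"x": 0,"y": 0,"z": 0,"wx": 0,"wy": 0,"wz": 0}]'

```text
time_s: 13.37
ee_pos: [419.0, -390.9, 193.2]
eef_rot: [-180.0, 0.0, 140.6]
contact_force: [-1.6, 1.0, 4.6]
grip_width: 40.6
grasp_force: 6.0
```

The part has touched the floor (4.6 N up). Releasing to about 53 mm so the fingers stay clear of the walls, then rising.

>>> step_arm --increments '[{"grip": 0.4,"x": 0,"y": 0,"z": 0,"wx": 0,"wy": 0,"wz": 0},{"grip": 0.4,"x": 0,"y": 0,"z": 0,"wx": 0,"wy": 0,"wz": 0},{"grip": 0.4,"x": 0,"y": 0,"z": 0,"wx": 0,"wy": 0,"wz": 0},{"grip": 0.4,"x": 0,"y": 0,"z": 0,"wx": 0,"wy": 0,"wz": 0}]'

```text
time_s: 13.7
ee_pos: [418.7, -390.9, 192.5]
eef_rot: [180.0, -0.0, 140.6]
contact_force: [0.8, 0.3, -0.8]
grip_width: 52.8
grasp_force: 0.0
```

>>> step_arm --increments '[{"grip": 0.4,"x": 0,"y": 0,"z": -10,"wx": 0,"wy": 0,"wz": 0},{"grip": 0.4,"x": 0,"y": 0,"z": -20,"wx": 0,"wy": 0,"wz": 0},{"grip": 0.4,"x": 0,"y": 0,"z": -30,"wx": 0,"wy": 0,"wz": 0},{"grip": 0.4,"x": 0,"y": 0,"z": -35,"wx": 0,"wy": 0,"wz": 0},{"grip": 0.4,"x": 0,"y": 0,"z": -35,"wx": 0,"wy": 0,"wz": 0}]'

```text
time_s: 14.12
ee_pos: [418.6, -390.5, 324.3]
eef_rot: [180.0, -0.1, 140.6]
contact_force: [0.6, 0.0, -0.6]
grip_width: 52.5
grasp_force: 0.0
```

>>> step_arm --increments '[{"grip": 0.4,"x": 0,"y": 0,"z": -20,"wx": 0,"wy": 0,"wz": 0},{"grip": 0.4,"x": 0,"y": 0,"z": 0,"wx": 0,"wy": 0,"wz": 0},{"grip": 0.4,"x": 0,"y": 0,"z": 0,"wx": 0,"wy": 0,"wz": 0},{"grip": 0.4,"x": 0,"y": 0,"z": 0,"wx": 0,"wy": 0,"wz": 0}]'

```text
time_s: 14.45
ee_pos: [418.2, -390.8, 342.1]
eef_rot: [-180.0, -0.1, 140.6]
contact_force: [-0.3, -0.5, -0.8]
grip_width: 52.3
grasp_force: 0.0
```

```bash
python3 - <<'E'
from part import *
snap('wrist','w7');s=robot.observe();print(s['time_s'],s['ee_pos'],s['contact_force'],s['grip_width'])
z=np.load('pics/w7.npz');m=cv2.inRange(cv2.cvtColor(z['p'],cv2.COLOR_RGB2HSV),(22,150,60),(35,255,255))
c,M=c2w('wrist',z);v,u=np.where((m>0)&(z['d']>0));d=z['d'][v,u]
P=np.c_[(u-c['cx'])/c['fx']*d,-(v-c['cy'])/c['fy']*d,-d]@M[:3,:3].T+M[:3,3]
t=P[(np.hypot(P[:,0]-419,P[:,1]+390)<55)&(P[:,2]>50)];print(len(t),t[:,2].max(),cv2.minAreaRect(np.ascontiguousarray(t[:,:2],dtype=np.float32)))
snap('side','s1');p=cv2.imread('pics/s1.png');cv2.imwrite('pics/s1c.png',cv2.resize(p[160:340,160:420],(780,540),interpolation=cv2.INTER_CUBIC))
E
```

```text
14.5 [ 418.10567017 -390.74933389  341.50852565] [ 0.21042687 -0.04179892 -0.56282497] 52.824250475976996
4487 261.86141641391265 ((418.866943359375, -392.2468566894531), (55.272857666015625, 90.38616943359375), 50.91326141357422)
```

View pics/s1c.png

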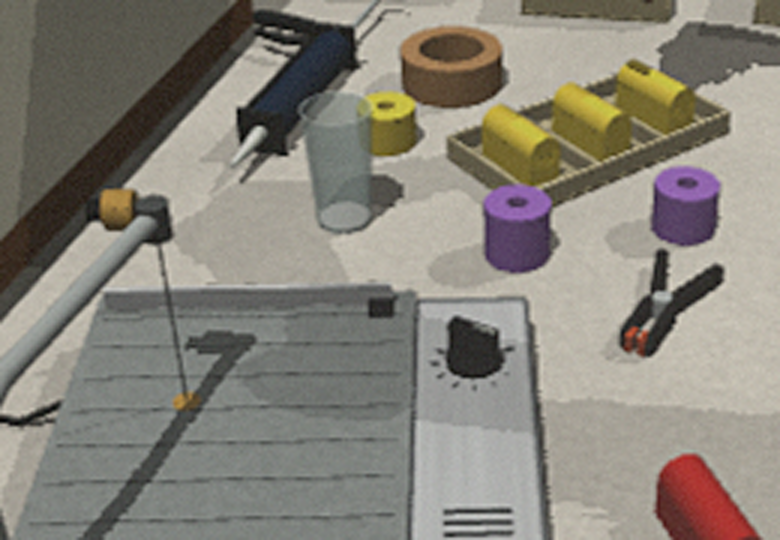

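The part stands upright in the third bay at (655,97), in line with the other two. Everything else is in place and the gripper is clear.

```bash
python3 -c "
from bench import robot
print(robot.hand_in())"
```

```text
the job is handed in; nothing more can be done
None
```

The dial is turned off against its anticlockwise stop, the foam part stands flat side down in the tray's empty compartment, and the job is handed in; the hand-in returned no verdict.

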